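# Clamp down the pressure pot's lid with its capstan screw

### The job

Close the stainless pressure pot: push its blue swing yoke across the lid until it is fully home against the catch stud, then screw the capstan down (clockwise from above), pushing it round spoke after spoke, until the sprung pad is hard down on the lid and the screw comes up firm, without forcing it any further. Leave the lid clamped like that, and do not disturb the glassware, rack and spanner around it.

Things in the scene. Friction and masses are not known exactly. Their poses are not given: they have to be found in the camera images.
- pot: Stainless pressure pot, 172 mm across, 130 mm tall, bolted to the bench by a 200 x 240 mm plate. Origin: on the pot's axis at bench level, z up. In this frame the yoke's hinge post stands at y = -105 mm and the catch stud with its hexagon head at y = +105 mm, both at x = 0 and about 203 mm tall.
- lid: Loose stainless lid, 164 mm across, already lying in place on the pot. Origin: centre of its flange's underside, 130 mm above the bench; its centre boss tops out 16 mm above that. A safety valve and a gas inlet on the far side stand up to 44 mm above the origin.
- yoke (a joint): Angle of the blue swing yoke about its vertical hinge post, rad. 0 = fully home, notch against the catch stud (solid stop); grows as it opens (counter-clockwise from above, towards the robot). The hinge is stiff: it stays where left and takes about 4 N at the handle. Bar 36 mm wide, 16 mm thick, top 191 mm above the bench.
- yoke_handle (a point): Upright handle pin at the yoke's free end, a yellow grip 20 mm thick from 195 to 246 mm above the bench; this point is on its axis at 221 mm, 262 mm from the hinge axis and 157 mm from the capstan's axis.
- capstan: Spoked capstan on a screw carried by the yoke, over the pot's axis once the yoke is home. Hub 48 mm across, 14 mm below to 18 mm above the spokes; four level spokes 12 mm thick at right angles, with red end balls 25 mm across. Origin: on the axis in the spokes' plane (255 to 248 mm above the bench at the start, about 236 when tight); x and y along spokes, z up.
- pad: Brass pad, 36 mm across, at the screw's foot, on a spring of 5 mm travel (63 N when taken up); origin 23 mm above its underside, 7 to 14 mm clear of the lid's boss at the start. Clockwise lowers it. Turning takes 5 N at 80 mm from the axis, rising to some 8 N as the spring is taken up, then it stops hard: firm. It does not run back.
- spoke_a (a point): Centre of the red ball at the end of the spoke along the capstan's own +x, 105 mm from its axis.
- spoke_b (a point): Centre of the red ball at the end of the spoke along the capstan's own +y, 105 mm from its axis.
- spoke_c (a point): Centre of the red ball at the end of the spoke along the capstan's own -x, 105 mm from its axis.
- spoke_d (a point): Centre of the red ball at the end of the spoke along the capstan's own -y, 105 mm from its axis.
- beaker: Bystander: glass beaker, 70 mm across, 90 mm tall, in front of the pot. Origin: centre of its underside.
- vial: Bystander: small amber vial with white cap, 25 mm across, 58 mm tall, in front of the pot. Origin: centre of its underside.
- cylinder: Bystander: measuring cylinder, 240 mm tall, tube 32 mm and foot 68 mm across, to the right of the pot. Origin: centre of its underside.
- media_bottle: Bystander: glass bottle with blue cap, 86 mm across, 178 mm tall, far left of the pot. Origin: centre of its underside.
- flask: Bystander: conical flask, 84 mm across, 122 mm tall, near left of the pot. Origin: centre of its underside.
- rack: Bystander: blue rack of red-capped tubes, 100 x 200 mm, 104 mm tall. Origin: centre of its underside.
- spanner: Bystander: steel spanner lying on the bench at the near right. Origin: its underside at mid-length.

How it is judged:
On the way, in this order (a step that is already met when the one before it is completed fails the run):
1. the yoke is swung fully home across the lid (value of joint yoke below 0.045 rad), for 0.2 s.
2. the pad is pressed hard on the lid, the yoke still home (value of joint yoke below 0.045 rad and contact force between pad and lid above 57 N), for 0.2 s.
At the end, for the whole second after the job is handed in: The yoke is home (within 0.045 rad of its stop), the pad presses on the lid with more than 57 N by itself (its spring taken up), the lid lies flat in its seat (centred within 6 mm), and the capstan is at rest (all of step 2 and horizontal distance between lid and pot below 0.006 m and height (world z) of lid below 0.133 m and angle between lid's own z axis and vertical below 0.04 rad and angular speed of capstan below 0.1 rad/s); the robot touches nothing.
It fails at once if the capstan is forced (the robot presses on it with more than 50 N) (contact force between any of the arm, the fingers and capstan above 50 N).
It fails at once if a bystander is shifted by more than 25 mm or tipped over (distance of any of beaker, vial, cylinder, media_bottle, flask, rack, spanner from where it was at the start of the episode above 0.025 m or angle between any of beaker, vial, cylinder, media_bottle, flask, rack, spanner's own z axis and vertical above 0.3 rad).
It also fails if it takes over 72 s, if anything falls off the work surface, if the arm or the gripper's body presses on something with over 40 N, if the wrist force passes 120 N, or if a joint passes its speed limit or range.

### The arm

A 6-joint arm with a two-finger parallel gripper is mounted at the origin on the work surface. World frame = base frame: x ahead of the robot, y to its left, z up, the work surface at z = 0. Lengths are in m, angles in rad, forces in N, time in s.
With the tool pointing down it reaches from about 0.275 to 0.85 m from the base axis. Payload 5.2 kg.
Tool frame: the origin (TCP) lies between the finger pads; the fingertips stand 19 mm ahead of it and the grasp point (between the pads) is the TCP; z points along the fingers, y is the line along which they close (so a half turn about z gives the same grasp; the last joint's range is limited). The gripper opens to 85 mm and grips with 20 to 120 N. Pads are 22 mm wide; open, the fingers measure 114 mm over their backs; the gripper's body (76 mm by 85 mm) begins 54 mm behind the grasp point. The pads swing forward as they close: fully open they stand 13 mm farther back than shut.
Start: joints at [1.028, 0.259, 1.535, -0, 1.348, -0.203], TCP at [0.183, 0.519, 0.25] pointing down, gripper open.
Joint ranges: [-3.14, 3.14], [-0.91, 2.08], [0.19, 2.58], [-1.22, 4.36], [0.22, 2.71], [-3.12, 3.12]. Speed limits (rad/s): [2.57, 2.57, 3.14, 3.14, 3.14, 3.14].

### API

Orientations are given as a unit quaternion [w, x, y, z].
In Python, from plant import robot, cams gives the robot as it stands. The module is installed in compiled form; this text tells all that it offers. Calls block until the motion is done:
- robot.reach(position, orientation): joint-space move of the TCP to a pose.
- robot.line_to(position, velocity=0.15, frame=None): straight line of the TCP; frame=None keeps the orientation; velocity is the mean speed in m/s.
- robot.move_joints(angles): joint-space move.
- robot.let_go() and robot.close_gripper(strength=None): open the fingers fully, or close them until they stop; strength is the grip in N (None keeps the last).
- robot.sleep(seconds).
- robot.ik(position, orientation): joint angles nearest the present ones, or None.
- cams.grab_frame(name): name is "scene" or "top" or "wrist"; returns a dict with "color" (384x512x3 uint8, red, green, blue), "fx", "fy", "cx", "cy" (pixels), "k1" (the pictures are not rectified: a ray, as slopes to the right and down, at radius r is drawn at 1 + k1 r^2 times it, then the intrinsics apply), "rvec" (rotation vector, rad) and "tvec" (3), from world to camera coordinates, as OpenCV has them. Camera axes: x right, y down, z forward; pixel columns grow to the right and rows downward; lengths in m; the calibration is good to about 2 mm. A picture is of the moment at which its call begins. There is no depth.
A pose or a line that the arm cannot do raises robot.MotionError and nothing moves.
- robot.sign_off(): hands the job in; it is judged then, once.
Readings, each from a call of its own:
- robot.current_clock(): time.
- robot.current_joint_positions(): joint angles.
- robot.current_qd(): joint speeds.
- robot.current_effort(): joint torques, N m.
- robot.current_tcp_pos(): TCP position.
- robot.current_orientation(): TCP orientation.
- robot.current_wrist_force(): force on the tool from outside, world axes, zero at the start.
- robot.current_moment(): the same for the moment, N m.
- robot.current_gripper_width(): finger opening in m.
- robot.current_grasp_force(): force on a finger pad.
Only numpy, scipy, OpenCV 4.12 (cv2) and the standard library are available. Lean on these libraries where they do the work, as an engineer would, in place of code of your own. Each camera call takes 0.05 s, during which the arm holds its last target. There are 200 camera calls.

## Working session

There is one attempt and no reset: what is moved stays moved. The work goes in short steps, each a Python script; the robot and the scene stay as the last script left them, time stands still between calls to the robot, and variables do not carry over. Pictures are saved under pics/ and viewed, at most 10 in all, crops included, and the job is handed in when it is done.

```bash
mkdir -p pics; cat > h.py <<'E'
import numpy as np, cv2
from plant import robot, cams
def save(n,f): cv2.imwrite(f'pics/{n}.png',cv2.cvtColor(f['color'],cv2.COLOR_RGB2BGR))
def ray(f,uv):
    s=np.array([(uv[0]-f['cx'])/f['fx'],(uv[1]-f['cy'])/f['fy']]);p=s.copy()
    for _ in range(20): p=s/(1+f['k1']*(p@p))
    R=cv2.Rodrigues(np.array(f['rvec'],float))[0];t=np.array(f['tvec'],float).ravel()
    d=R.T@np.array([p[0],p[1],1]);return -R.T@t,d/np.linalg.norm(d)
def onz(f,uv,z):
    o,d=ray(f,uv);return o+d*(z-o[2])/d[2]
def tri(f1,u1,f2,u2):
    o1,d1=ray(f1,u1);o2,d2=ray(f2,u2)
    a=np.linalg.lstsq(np.c_[d1,-d2],o2-o1,rcond=None)[0]
    p,q=o1+a[0]*d1,o2+a[1]*d2;return (p+q)/2,np.linalg.norm(p-q)
def proj(f,P):
    R=cv2.Rodrigues(np.array(f['rvec'],float))[0];c=R@np.array(P)+np.array(f['tvec'],float).ravel()
    s=c[:2]/c[2];s=s*(1+f['k1']*(s@s));return np.array([f['fx']*s[0]+f['cx'],f['fy']*s[1]+f['cy']])
def blobs(f,lo,hi,amin=15):
    h=cv2.cvtColor(f['color'],cv2.COLOR_RGB2HSV)
    m=cv2.inRange(h,np.array(lo),np.array(hi))
    if lo[0]==0: m|=cv2.inRange(h,np.array([172,lo[1],lo[2]]),np.array([180,hi[1],hi[2]]))
    n,l,s,c=cv2.connectedComponentsWithStats(m)
    return [(np.round(c[i],1).tolist(),s[i].tolist()) for i in range(1,n) if s[i][4]>=amin]
RED=((0,120,60),(8,255,255));YEL=((20,110,80),(35,255,255))
E
python3 - <<'E'
from h import *
for n in('scene','top'):
    f=cams.grab_frame(n);save(n+'0',f);print(n,f['fx'],f['k1'],ray(f,(256,192)))
    for k,c in(('red',RED),('yel',YEL)):
        for b in blobs(f,*c): print(k,b)
print(robot.current_orientation(),robot.current_clock())
E
```

```text
scene 494.80528218208985 -0.13978714631169217 (array([1.2571212 , 0.53717127, 1.21889278]), array([-0.50640518, -0.42511003, -0.75022347]))
red ([138.9, 132.1], [136, 129, 7, 7, 40])
red ([128.7, 145.3], [121, 137, 17, 18, 93])
red ([140.0, 144.9], [135, 140, 10, 11, 49])
red ([153.3, 145.5], [148, 140, 11, 12, 68])
red ([148.2, 152.7], [146, 150, 5, 6, 26])
red ([161.8, 153.6], [159, 150, 6, 8, 37])
red ([153.9, 158.4], [151, 156, 6, 6, 31])
red ([146.3, 162.7], [144, 160, 5, 7, 27])
red ([279.1, 175.1], [275, 171, 10, 10, 62])
red ([333.5, 190.3], [329, 186, 10, 10, 70])
red ([260.0, 216.5], [255, 212, 10, 10, 70])
red ([317.9, 233.1], [313, 229, 10, 9, 69])
red ([247.3, 283.1], [244, 278, 8, 11, 35])
yel ([355.2, 229.6], [351, 222, 10, 17, 125])
yel ([294.5, 229.0], [291, 228, 8, 3, 15])
yel ([258.8, 250.7], [254, 247, 9, 9, 40])
yel ([271.8, 259.6], [269, 257, 6, 6, 27])
yel ([252.9, 278.2], [248, 275, 10, 7, 42])
yel ([238.9, 285.0], [231, 279, 16, 11, 81])
top 363.56473470787694 -0.09045334635080948 (array([ 0.39513745, -0.1008251 ,  1.1497636 ]), array([ 0.14932156,  0.0119281
[... 250 characters left out ...]
65.2], [407, 162, 7, 7, 36])
red ([421.7, 166.7], [419, 163, 7, 8, 35])
red ([374.7, 172.0], [372, 170, 6, 5, 24])
red ([386.6, 173.2], [384, 171, 6, 5, 25])
red ([397.8, 174.7], [395, 172, 6, 6, 26])
red ([409.6, 176.2], [407, 174, 6, 5, 25])
red ([374.0, 181.8], [371, 179, 7, 6, 26])
red ([385.8, 183.0], [383, 181, 6, 5, 25])
red ([397.4, 184.5], [394, 182, 7, 6, 29])
red ([420.8, 187.2], [418, 185, 7, 5, 27])
red ([219.5, 196.5], [216, 193, 8, 8, 52])
red ([163.7, 218.4], [159, 213, 11, 11, 90])
yel ([0.8, 102.9], [0, 100, 3, 8, 18])
yel ([211.7, 134.4], [209, 128, 6, 14, 53])
yel ([126.2, 200.3], [121, 196, 12, 9, 86])
[-3.08204961e-04  1.69097969e-01  9.85598896e-01 -7.73374845e-04] 0.1
```

View pics/scene0.png

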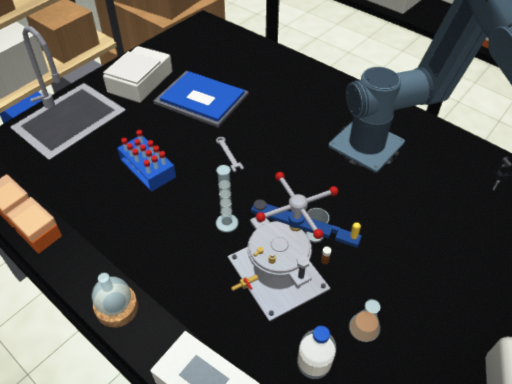

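View pics/top0.png

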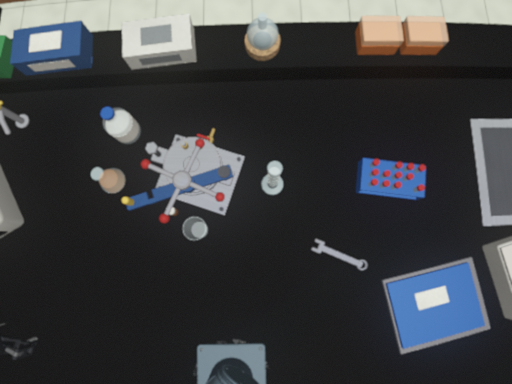

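Scene view: yoke is open, with its handle at scene (355,230) / top (126,200). The spoke balls are at scene (279,175), (333,190), (260,216), (318,233). The hinge is at about top (225,173) and the stud at about top (151,148). Flask, vial and beaker stand near the sweep.

```bash
python3 - <<'E'
from h import *
s=cams.grab_frame('scene');t=cams.grab_frame('top')
B=[]
for a,b in (((333.5,190.3),(163.7,218.4)),((279.1,175.1),(219.5,196.5)),((317.9,233.1),(144.6,163.3)),((260,216.5),(200,142.7))):
    p,e=tri(s,a,t,b);print('ball',p.round(4),round(e,4));B.append(p)
c=(B[0]+B[3])/2;c2=(B[1]+B[2])/2;print('cap',c.round(4),c2.round(4),[round(np.linalg.norm(b-c),4) for b in B])
h,e=tri(s,(355.2,229.6),t,(126.2,200.3));print('handle',h.round(4),e)
cc=(c+c2)/2;print('h-cap',np.linalg.norm((h-cc)[:2]))
H=h+(cc-h)*262/157;print('hinge',H.round(4), 'proj',proj(t,[*H[:2],.2]),proj(s,[*H[:2],.2]))
S=onz(t,(151,148),.2);print('stud',S.round(4),'dist',np.linalg.norm((S-H)[:2]))
for n,u,z in(('flasktop',(97,174),.122),('vial',(174,211),.058),('beaker',(195,229),.045),('cyl top',(274,167),.24),('bottlecap',(108,114),.178)): print(n,onz(t,u,z).round(3))
im=cv2.resize(t['color'][110:260,80:300],None,fx=3.6,fy=3.6,interpolation=cv2.INTER_CUBIC)
cv2.imwrite('pics/topc.png',im[:,:,::-1])
E
```

```text
ball [0.47   0.1412 0.254 ] 0.0004
ball [5.213e-01 5.000e-04 2.567e-01] 0.001
ball [0.6116 0.192  0.2566] 0.0007
ball [0.6616 0.0505 0.2541] 0.0003
cap [0.5658 0.0958 0.254 ] [0.5664 0.0963 0.2566] [np.float64(0.106), np.float64(0.1052), np.float64(0.1066), np.float64(0.106)]
handle [0.5218 0.2477 0.2274] 0.001887589047294866
h-cap 0.15797806879979295
hinge [ 0.5958 -0.0054  0.274 ] proj [224.06789193 171.63593866] [259.55041148 203.90495102]
stud [0.6673 0.1943 0.2   ] dist 0.21209150726472215
flasktop [0.616 0.38  0.122]
vial [0.508 0.163 0.058]
beaker [0.453 0.101 0.045]
cyl top [ 0.596 -0.137  0.24 ]
bottlecap [0.779 0.331 0.178]
```

View pics/topc.png

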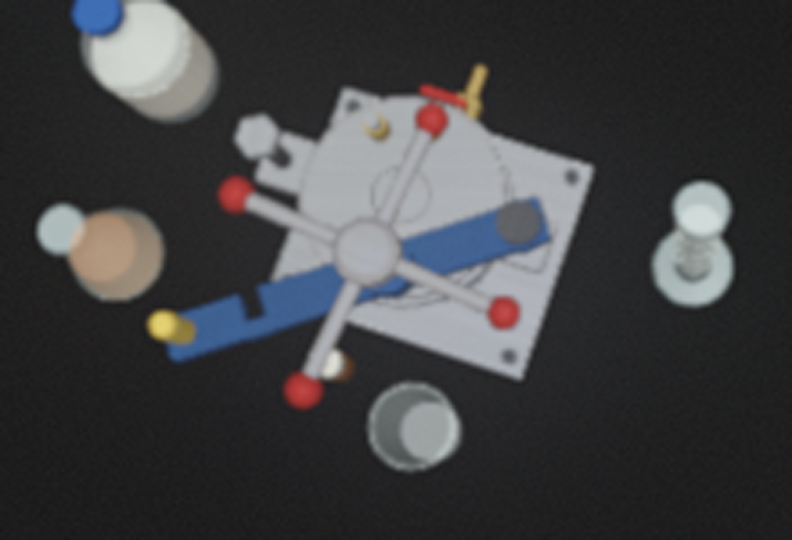

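```bash
cat >> h.py <<'E'
H=np.array([.5958,-.0054]);Q=[0,0,1,0]
E
python3 - <<'E'
from h import *
T=robot.current_clock
robot.close_gripper(40);print('closed',T(),robot.current_gripper_width())
robot.reach([.465,.248,.29],Q);robot.line_to([.465,.248,.236],0.1);print(T(),robot.current_tcp_pos())
f0=robot.current_wrist_force();print(f0)
def hp(a): return H+.262*np.array([np.cos(a),np.sin(a)])
for d in list(np.arange(36,3,-3))+list(np.arange(3,-5,-.6)):
    p=hp(np.radians(70.3+d));robot.line_to([p[0]-.022,p[1],.236],.12)
    f=robot.current_wrist_force()-f0;print(round(d,1),f.round(1),round(T(),2))
    if d<4 and np.linalg.norm(f[:2])>14: break
s=cams.grab_frame('scene');t=cams.grab_frame('top');save('s1',s);save('t1',t)
print(blobs(s,*YEL),blobs(t,*YEL));print(blobs(s,*RED,30),blobs(t,*RED,30))
im=np.hstack([cv2.resize(t['color'][110:240,80:240],(400,325)),cv2.resize(s['color'][150:310,220:380],(325,325))])
cv2.imwrite('pics/v1.png',im[:,:,::-1])
E
```

```text
closed 0.9667 0.0002028111999105697
3.1167 [0.46515562 0.24836772 0.2363847 ]
[-0.19967436 -0.08843819 -0.71291711]
36 [-0.1  0.2  0.8] 3.56
33 [ 0.3 -0.3  0.3] 3.83
30 [0.4 0.  1. ] 4.09
27 [0.2 0.1 0.5] 4.36
24 [-0.9  0.4  0.5] 4.62
21 [ 1.  -0.4  0.5] 4.89
18 [0.2 0.1 0.1] 5.16
15 [-1.   0.2  1.9] 5.42
12 [0.5 0.2 1.4] 5.69
9 [-0.5 -0.6  0.6] 5.96
6 [0.4 0.1 0.2] 6.22
3.0 [-0.1  0.4  1.1] 6.49
2.4 [-2.   1.4  0.5] 6.74
1.8 [-2.8  2.   1.9] 6.99
1.2 [-1.3  1.5  1.1] 7.24
0.6 [-1.   1.4  0.8] 7.49
-0.0 [-1.9  1.8  0.4] 7.74
-0.6 [-1.9  2.   0.6] 7.99
-1.2 [-10.4   2.7   3.4] 8.24
-1.8 [-17.7   5.1   6.8] 8.49
[([258.8, 250.7], [254, 247, 9, 9, 40]), ([271.4, 260.1], [269, 257, 6, 6, 21]), ([315.7, 271.2], [311, 264, 10, 16, 119]), ([252.9, 278.2], [248, 275, 10, 7, 42]), ([239.0, 285.0], [231, 279, 16, 11, 82])] [([0.8, 102.9], [0, 100, 3, 8, 18]), ([211.9, 131.3], [209, 128, 6, 8, 28])]
[([139.0, 132.1], [136, 129, 7, 7, 41]), ([128.7, 145.3], [121, 137, 17, 18, 92]), ([139.9, 144.7], [135, 140, 10, 11, 49]), ([153.3, 145.5], [148, 140, 11, 12, 69]), ([161.8, 153.6], [159, 150, 6, 8, 37]), ([153.9, 158.4], [151, 156, 6, 6, 31]), ([288.3, 186.6], [284, 183, 10, 9, 64]), ([239.6, 211.3], [235, 207, 10, 10, 80]), ([273.2, 252.5], [269, 248, 9, 10, 74]), ([247.3, 283.1], [244, 278, 8, 11, 35])] [([163.9, 119.8], [159, 116, 11, 10, 77]), ([219.4, 134.2], [215, 129, 10, 11, 80]), ([201.3, 135.4], [196, 133, 12, 6, 38]), ([375.7, 161.1], [373, 158, 6, 7, 33]), ([398.8, 164.1], [396, 161, 6, 7, 33]), ([410.3, 165.2], [407, 162, 7, 7, 36]), ([421.8, 166.5], [419, 163, 7, 8, 37]), ([146.1, 174.7], [142, 169, 10, 11, 80]), ([202.1, 189.7], [198, 186, 9, 8, 52])]
```

View pics/v1.png

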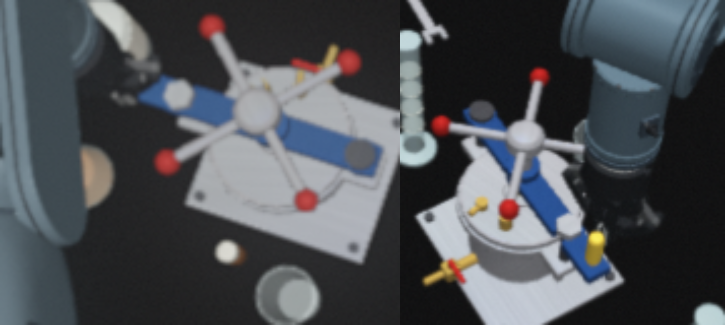

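Yoke is home: the notch sits on the stud, and force rose sharply to 18 N at the predicted angle. Next I lift, enter a gap between spokes and circle the capstan clockwise.

```bash
cat >> h.py <<'E'
R=.075; ZC=.241
def circ(C,a0,tot,step,v,lim,f0,say=3):
    "drive clockwise by tot deg in step deg; stops at lim N"
    a=a0;n=0
    while a>a0-tot+1e-6:
        a-=step;r=np.radians(a)
        robot.line_to([C[0]+R*np.cos(r),C[1]+R*np.sin(r),ZC],v)
        f=robot.current_wrist_force()-f0;n+=1
        ft=-(f[0]*np.sin(r)-f[1]*np.cos(r))   # reaction along ccw
        if n%say==0: print(round(a,1),'ft',round(ft,1),'f',f.round(1),round(robot.current_clock(),2))
        if np.linalg.norm(f[:2])>lim: print('LIMIT',round(a,1),f.round(1));break
    return a
E
python3 - <<'E'
from h import *
T=robot.current_clock
t=cams.grab_frame('top')
B=np.array([onz(t,u,.2553) for u in((163.9,119.8),(219.4,134.2),(146.1,174.7),(202.1,189.7))])[:,:2]
C=B.mean(0);ang=np.degrees(np.arctan2(*(B-C).T[::-1]));print('C',C.round(4),ang.round(1),np.linalg.norm(B-C,axis=1).round(4))
a0=ang[0]+40; e=C+R*np.array([np.cos(np.radians(a0)),np.sin(np.radians(a0))]);print('entry',a0,e)
p=robot.current_tcp_pos()
robot.line_to([p[0]-.012,p[1],.236],.15);robot.line_to([p[0]-.012,p[1],.305],.2)
robot.line_to([e[0],e[1],.305],.2);robot.line_to([e[0],e[1],ZC],.15)
f0=robot.current_wrist_force();print(f0,robot.current_tcp_pos(),T())
a=circ(C,a0,330,15,.12,14,f0)
s=cams.grab_frame('scene');t=cams.grab_frame('top');save('s2',s);save('t2',t)
np.savez('st.npz',C=C,a=a,f0=f0)
print(a,T(),[b for b in blobs(s,*RED,40) if b[0][0]>200],[b for b in blobs(t,*RED,40) if b[0][0]<300])
E
```

```text
C [0.6325 0.0945] [  28.3  -62.1  118.4 -151.8] [0.1066 0.1066 0.1064 0.1055]
entry 68.34465255342324 [0.66016853 0.16420473]
[ 0.20978038 -0.39433512  0.54682734] [0.66026702 0.1651892  0.24145548] 10.5
23.3 ft -0.1 f [ 0.8  0.2 -0.9] 11.45
-21.7 ft 0.9 f [-0.6  1.2 -0.4] 12.4
-66.7 ft -0.4 f [-0.5  0.1 -0.6] 13.35
-111.7 ft 1.0 f [ 0.9 -0.3 -1.2] 14.3
-156.7 ft 1.6 f [ 0.6 -1.4  1.1] 15.25
-201.7 ft 6.1 f [-1.6 -5.9 -2.7] 16.2
LIMIT -231.7 [ -8.2 -16.8  -2. ]
-231.65534744657674 16.9333 [([287.4, 191.1], [283, 188, 10, 8, 58]), ([239.8, 215.6], [235, 211, 10, 11, 73]), ([322.7, 229.7], [318, 225, 10, 10, 75]), ([272.9, 257.2], [269, 253, 9, 10, 73])] [([165.6, 122.1], [161, 118, 11, 10, 75]), ([219.9, 136.1], [215, 131, 10, 11, 81]), ([201.8, 135.6], [196, 133, 13, 7, 41]), ([203.4, 190.7], [200, 187, 8, 8, 50])]
```

```bash
python3 - <<'E'
from h import *
s=cams.grab_frame('scene');t=cams.grab_frame('top');print((robot.current_wrist_force()).round(1),robot.current_tcp_pos())
P=[]
for a,b in(((287.4,191.1),(203.4,190.7)),((239.8,215.6),(219.9,136.1)),((272.9,257.2),(165.6,122.1))):
    p,e=tri(s,a,t,b);P.append(p);print(p.round(4),round(e,4))
C=(P[0]+P[2])/2;print('C',C)
for p in P: print(np.degrees(np.arctan2(*(p-C)[1::-1])))
print('handle z.22',onz(s,(315.7,271.2),.22),blobs(s,*YEL,90))
im=np.hstack([cv2.resize(t['color'][100:230,100:260],(400,325),interpolation=cv2.INTER_CUBIC),cv2.resize(s['color'][150:310,220:380],(400,325),interpolation=cv2.INTER_CUBIC)])
cv2.imwrite('pics/v2.png',im[:,:,::-1])
E
```

```text
[ -7.6 -16.2  -2.3] [0.58281645 0.14882967 0.23898999]
[0.5396 0.0436 0.2394] 0.0007
[0.6826 0.0012 0.2378] 0.0006
[0.7263 0.1451 0.2377] 0.0003
C [0.63294452 0.09434023 0.23857404]
-151.48150650533842
-61.942652150876
28.51849349466157
handle z.22 [0.68224191 0.24038257 0.22      ] [([315.7, 271.2], [311, 264, 10, 16, 118])]
```

View pics/v2.png

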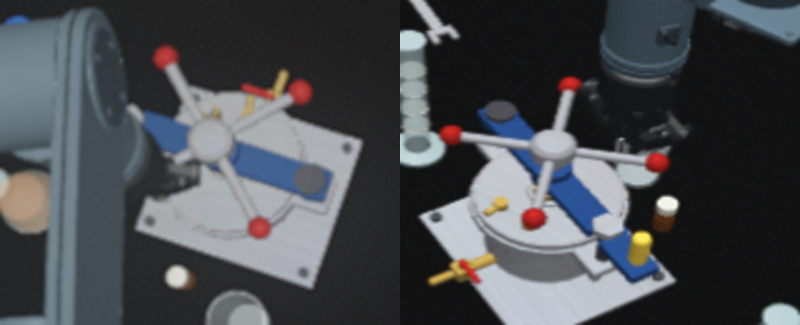

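The balls sit at z ≈ 0.2385 (16.8 mm lower) after 270°, so the pitch is about 22 mm per turn, and the capstan is near its firm stop. The contact is at a skew. I back off, square the fingers to the spoke and press in small steps.

```bash
python3 - <<'E'
from h import *
C=np.array([.6329,.0943]);T=robot.current_clock
def go(a,v=.08):
    r=np.radians(a);ph=np.radians(a-14+90)/2   # tool y along spoke, 14 deg ahead
    robot.line_to([C[0]+R*np.cos(r),C[1]+R*np.sin(r),.239],v,[0,np.cos(ph),np.sin(ph),0])
go(148,.1);robot.sleep(.2);f0=robot.current_wrist_force();print(f0.round(1),T())
for a in np.arange(138,70,-2):
    go(a);p=robot.current_tcp_pos()[:2]-C;f=robot.current_wrist_force()-f0
    al=np.degrees(np.arctan2(p[1],p[0]));r=np.radians(a-14)
    ft=-f[0]*np.sin(r)+f[1]*np.cos(r);print(a,'act',round(al,1),'ft',round(ft,1),'fr',round(f[0]*np.cos(r)+f[1]*np.sin(r),1),round(T(),2))
    if np.linalg.norm(f)>20: break
s=cams.grab_frame('scene');t=cams.grab_frame('top')
print([b for b in blobs(s,*RED,40) if b[0][0]>200],[b for b in blobs(t,*RED,40) if b[0][0]<300])
E
```

```text
[-1.2 -6.8 -0.5] 18.15
138 act 141.1 ft 8.9 fr -0.8 18.48
136 act 140.0 ft 11.8 fr -1.5 18.73
134 act 138.4 ft 13.6 fr -1.8 18.98
132 act 136.6 ft 13.9 fr -1.6 19.23
130 act 134.8 ft 15.4 fr -2.3 19.48
128 act 133.0 ft 16.2 fr -1.9 19.73
126 act 131.3 ft 18.2 fr -2.0 19.98
124 act 129.5 ft 17.6 fr -2.1 20.23
122 act 127.7 ft 19.3 fr -1.7 20.48
[([290.1, 191.5], [286, 188, 10, 8, 58]), ([240.3, 213.9], [236, 209, 10, 11, 77]), ([322.4, 232.0], [318, 228, 10, 10, 76]), ([270.5, 256.6], [266, 252, 10, 10, 75])] [([167.8, 120.9], [163, 117, 11, 10, 73]), ([201.9, 135.7], [196, 133, 13, 7, 42]), ([221.0, 138.2], [216, 134, 10, 10, 77]), ([201.0, 191.9], [198, 188, 7, 8, 46])]
```

```bash
python3 - <<'E'
from h import *
s=cams.grab_frame('scene');w=cams.grab_frame('wrist')
print(robot.current_wrist_force().round(1),robot.current_moment().round(2),robot.current_tcp_pos().round(4),robot.current_effort().round(1))
P=[tri(s,a,cams.grab_frame('top'),b) for a,b in(((290.1,191.5),(201,191.9)),((240.3,213.9),(221,138.2)),((270.5,256.6),(167.8,120.9)))]
for p in P: print(p[0].round(4),round(p[1],4))
c=(P[0][0]+P[2][0])/2;print(c,[np.degrees(np.arctan2(*(p[0]-c)[1::-1])).round(1) for p in P],'d',(onz(s,(322.4,232),.237)).round(4))
im=np.hstack([cv2.resize(w['color'],(400,300)),cv2.resize(s['color'][150:300,200:400],(400,300),interpolation=cv2.INTER_CUBIC)])
cv2.imwrite('pics/v3.png',im[:,:,::-1])
E
```

```text
[-18.  -15.7   4.7] [-2.36  2.8   0.06] [0.5867 0.154  0.2372] [  6.2 -48.2 -36.4   4.5  -6.4  -0. ]
[0.5365 0.0499 0.2397] 0.0002
[ 0.6771 -0.0017  0.2371] 0.0002
[0.7291 0.1394 0.2381] 0.0005
[0.6327662  0.09467639 0.2388961 ] [np.float64(-155.1), np.float64(-65.3), np.float64(24.9)] d [0.5887 0.1913 0.237 ]
```

View pics/v3.png

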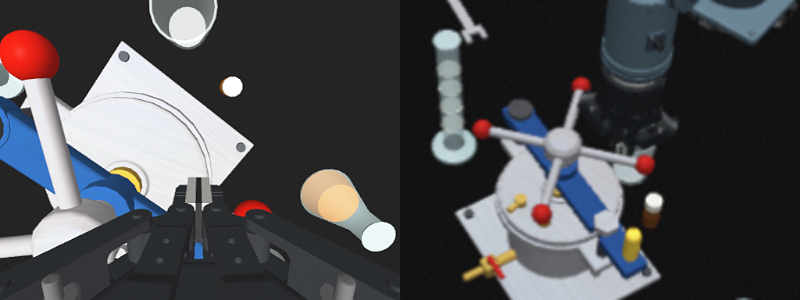

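```bash
cat > push.py <<'E'
from h import *
C=np.array([.6329,.0945]);T=robot.current_clock
def go(a,v=.08,z=.239,lead=14,r_=R):
    r=np.radians(a);ph=np.radians(a-lead+90)/2
    robot.line_to([C[0]+r_*np.cos(r),C[1]+r_*np.sin(r),z],v,[0,np.cos(ph),np.sin(ph),0])
def ball(z=.2385):
    s=cams.grab_frame('scene');o=[]
    for b in blobs(s,*RED,45):
        if b[0][0]>200:
            p=onz(s,b[0],z)[:2]-C
            if .095<np.linalg.norm(p)<.117:o.append(np.degrees(np.arctan2(p[1],p[0]))%90)
    return np.round(o,1)
def rep(a):
    p=robot.current_tcp_pos();q=p[:2]-C;f=robot.current_wrist_force();al=np.arctan2(q[1],q[0]);r=al-np.radians(13)
    print(round(a,1),'act',np.degrees(al).round(1),'r',np.linalg.norm(q).round(4),'f',f.round(1),'ft',round(-f[0]*np.sin(r)+f[1]*np.cos(r),1),'cap',ball(),round(T(),2));return f
E
python3 - <<'E'
from push import *
rep(122)
go(155,.1);robot.sleep(.3);rep(155)
for a in (148,144,140,136,132,128,124,120):
    go(a)
    if np.linalg.norm(rep(a)[:2])>26:break
E
```

```text
122 act 127.8 r 0.0754 f [-18.7 -15.7   5. ] ft 23.5 cap [25.  25.3 23.9 25.2] 20.88
155 act 156.4 r 0.0758 f [-4.6 -7.4  1.7] ft 8.7 cap [52.4 52.4 52.9 52.8] 21.95
148 act 149.9 r 0.0758 f [ -4.9 -10.1   1.8] ft 10.7 cap [46.1 46.2 46.9 46.6] 22.27
144 act 146.6 r 0.0759 f [ -7.8 -11.4   2.8] ft 13.5 cap [43.2 42.9 43.4 43.4] 22.57
140 act 143.1 r 0.0759 f [ -9.  -12.3   2.6] ft 14.8 cap [39.9 40.  39.3 40. ] 22.88
136 act 139.5 r 0.076 f [-11.  -13.2   4. ] ft 16.7 cap [36.  36.5 35.9 36. ] 23.18
132 act 135.9 r 0.076 f [-13.2 -12.5   4.8] ft 17.9 cap [32.7 32.7 32.1 32.7] 23.48
128 act 132.3 r 0.076 f [-14.8 -13.2   3.9] ft 19.3 cap [29.  29.4 28.7 29.1] 23.77
124 act 128.8 r 0.0761 f [-16.  -13.1   4.5] ft 20.1 cap [25.8 26.  25.1 26. ] 24.07
120 act 125.2 r 0.0761 f [-19.3 -13.3   5.6] ft 22.9 cap [22.6 22.6 21.5 22.9] 24.38
```

The capstan follows the finger back elastically, so I am already past the firm point. I ease off and see where it settles.

```bash
python3 - <<'E'
from push import *
for a in (128,140,150,156,162,168,174,180,188):
    go(a,.1)
    f=rep(a)
    if a>160 and np.linalg.norm(f[:2])<1.2: break
robot.sleep(.5);rep(a)
s=cams.grab_frame('scene');t=cams.grab_frame('top');save('s4',s);save('t4',t)
print([b for b in blobs(s,*RED,40) if b[0][0]>200],[b for b in blobs(t,*RED,40) if b[0][0]<300])
im=np.hstack([cv2.resize(t['color'][100:230,100:260],(400,325),interpolation=cv2.INTER_CUBIC),cv2.resize(s['color'][170:300,220:380],(400,325),interpolation=cv2.INTER_CUBIC)])
cv2.imwrite('pics/v4.png',im[:,:,::-1])
E
```

```text
128 act 132.2 r 0.076 f [-13.1 -12.4   3. ] ft 17.5 cap [28.9 29.  28.6 29.1] 24.72
140 act 143.0 r 0.0759 f [-10.3 -12.    2.4] ft 15.6 cap [39.6 40.  39.3 39.9] 25.12
150 act 152.0 r 0.0759 f [-5.5 -8.3  2. ] ft 9.9 cap [48.3 48.1 49.  48.5] 25.5
156 act 157.2 r 0.0758 f [-3.8 -6.6  1.2] ft 7.6 cap [53.3 53.5 53.8 53.6] 25.81
162 act 162.5 r 0.0759 f [-3.6 -5.   1.1] ft 6.1 cap [58.4 58.7 58.5 58.9] 26.12
168 act 167.5 r 0.0749 f [ 0.1  0.1 -0.3] ft -0.2 cap [59.6 60.  59.5 60. ] 26.43
168 act 167.9 r 0.075 f [-0.2 -0.1  0.1] ft 0.2 cap [59.5 60.  59.7 60. ] 26.98
[([266.0, 192.0], [262, 188, 10, 10, 66]), ([319.4, 211.3], [315, 207, 9, 10, 68]), ([240.9, 233.6], [236, 229, 11, 10, 82]), ([296.9, 255.1], [293, 251, 9, 10, 71])] [([204.6, 121.2], [199, 117, 11, 10, 77]), ([219.4, 174.7], [215, 171, 9, 8, 57])]
```

View pics/v4.png

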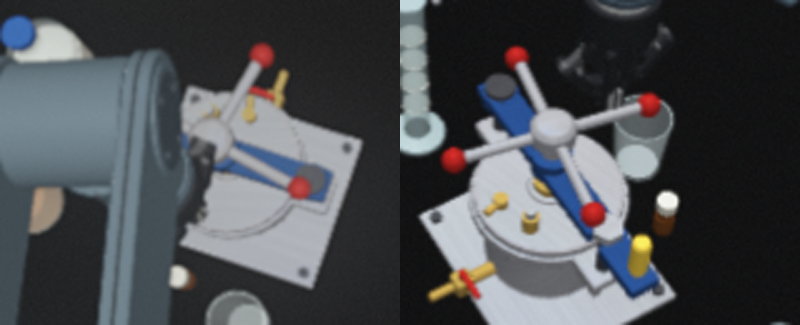

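```bash
python3 - <<'E'
from push import *
s=cams.grab_frame('scene');t=cams.grab_frame('top')
for a,b in(((266,192),(219.4,174.7)),((240.9,233.6),(204.6,121.2))): print(tri(s,a,t,b))
go(185,.1);print(ball())
p=robot.current_tcp_pos();robot.line_to([p[0],p[1],.32],.2);robot.line_to([.42,.09,.36],.25);robot.sleep(.3)
print(ball(),robot.current_wrist_force().round(2),T())
s=cams.grab_frame('scene');t=cams.grab_frame('top');print(blobs(s,*YEL,90),blobs(t,*YEL,40))
im=np.hstack([cv2.resize(t['color'][100:230,80:240],(400,325),interpolation=cv2.INTER_CUBIC),cv2.resize(s['color'][150:310,220:380],(400,325),interpolation=cv2.INTER_CUBIC)])
cv2.imwrite('pics/v5.png',im[:,:,::-1])
E
```

```text
(array([0.57954029, 0.00267367, 0.24028843]), np.float64(0.00016201365790815926))
(array([0.72419632, 0.04131779, 0.23902725]), np.float64(0.0008899035481881435))
[59.5 60.2 59.7 60. ]
[59.6 60.  59.5 60. ] [-0.42  0.24 -0.46] 29.3083
[([315.7, 271.2], [311, 264, 10, 16, 118])] [([211.7, 134.4], [209, 128, 6, 14, 53]), ([130.9, 139.6], [126, 135, 11, 10, 67])]
```

View pics/v5.png

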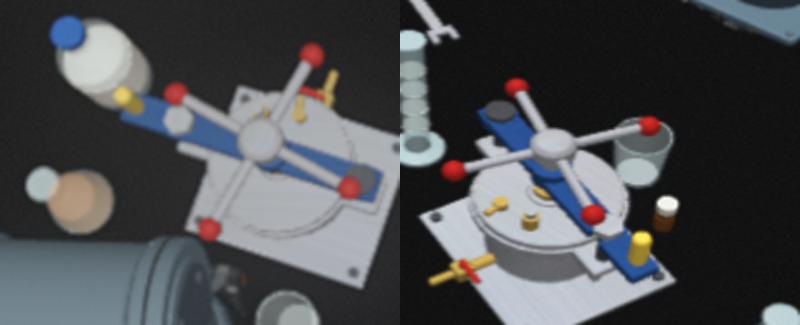

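```bash
python3 -c "
from plant import robot
print(robot.sign_off())"
```

```text
the job is handed in; nothing more can be done
None
```

The yoke is home and the screw is firm, so I handed the job in at about 29 s without a verdict shown. I overran the firm point: about 23 N on the spoke (limit 50 N), and the capstan then ran back about 37° and held. The pad force was never read, so the clamp being above 57 N is inferred from that. The bystanders still in my final crops looked undisturbed. The cylinder, rack and spanner weren't rechecked, and the arm went nowhere near them.

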